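# Tap the locking wedge home on the shaker

### The job

Lock the tube rack on the shaker: take the plastic wedge out of its stand, set its thin end lightly in the slot between the shaker's end wall and the rack's sloping nose, and let go so that it stands there by itself. Then tap it down on its head with the closed gripper, using firm but light taps and no hard blows, until it goes no further and sits tight, and take the hand away. Leave the pen, the single dish and the jar on the bench where they are.

Things in the scene. Friction and masses are not known exactly. Their poses are not given: they have to be found in the camera images.
- wedge: Grey plastic wedge, 95 mm tall, 60 g, thin end down. Origin: middle of the thin end's underside, z up. Blade 30 mm wide (x), 70 mm long; flat upright back at y = -5 mm; front slopes from y = +5 mm at the thin end (10 mm thick) by 1 mm per 5 mm of height to +19. Head on top 44 (x) by 28 (y -5 to +23) by 25 mm high (z 70 to 95), overhanging the blade by 7 mm at each x end.
- wedge_top (a point): Centre of the top face of the wedge's head (0, 9, 95 mm in the wedge's frame): where to tap. Axes as the wedge. A push of 2 to 7 N here drives the wedge down and the rack towards the fence; once the rack meets the fence the wedge stops, and a push of 10 to 15 N jams it tight; it stays tight.
- stand: White block 90 by 75 by 78 mm high, fixed, with one pocket 36 mm (x) by 30 mm (y) open at the top; the wedge hangs in it by its head's overhanging ends, its axes parallel to the stand's within a few degrees. Origin at the centre of its underside.
- shaker: Grey bench shaker 190 by 262 mm, fixed; platform's upper face at z = 68 mm. End wall with groove (point slot) at its -y end; at +y a fence 50 mm high with rubber face, bolted on by hand: its place differs by some mm from day to day and is not measured. The rack stands between, with 2 to 8.5 mm of play. At its stop the wedge's thin end is 0 to 32 mm above the platform, never on it.
- slot (a point): Middle of the upper edge of the groove's back face, on the shaker's end wall, 65 mm above the platform. Axes as the shaker: y out of the groove to the rack. Groove upright, 34 mm wide (x), 8 mm deep. The wedge stands in it with its axes parallel to these, its flat back against the groove's back face and its slope against the rack's nose.
- rack: Blue tube rack 90 (x) by 125 by 60 mm with capped tubes standing 88 mm high, about 0.8 kg, loose on the platform between two low rails. Origin on its underside. Its -y end has a nose 26 mm wide with a face sloping like the wedge. Thin plastic: a squeeze of over 80 N between wedge and rack cracks it; pushes of 10 to 15 N, met at 20 mm/s or less, keep well below that.
- nose (a point): On the rack: middle of the upper edge of the nose's sloping face, 66 mm above the platform; from there the face runs down towards the end wall by 1 mm per 5 mm. The slot's open width at the top is its y distance from point slot, 13.5 to 15 mm at the start.
- dish: Single culture dish, 92 mm diameter, 15 mm high; leave alone. Origin at the underside's centre.
- marker: Marker pen 130 mm long (x), 13 mm thick, lying; leave alone. Origin at the middle of its underside.
- jar: White jar, 56 mm diameter, 60 mm high; leave alone. Origin at the underside's centre.
There are look-alikes about, which are no part of the job. What is shaped like the stand but pink is not meant. Of the things that look like the rack, the smaller one is meant.

How it is judged (in metres and radians):
On the way, in this order (a step that is already met when the one before it is completed fails the run):
1. the wedge stands in the slot by itself, let go (x of wedge in the frame of slot between -0.004 and 0.004 m and y of wedge in the frame of slot between 0.002 and 0.009 m and z of wedge in the frame of slot below -0.008 m and angle between wedge's own z axis and vertical below 0.12 rad and contact force between the fingers and wedge below 0.1 N), for 0.2 s.
2. the wedge is tapped tight (contact force between wedge and rack above 10 N), for 0.2 s.
At the end, for the whole second after the job is handed in: The wedge stands upright in the slot (4 mm across, 7 degrees, back within 4 mm of the groove, thin end at least 8 mm below the wall's top), untouched, at rest and still jammed tight: wedge and rack press on each other with over 10 N; the rack stands flat (all of step 1 and contact force between wedge and rack above 10 N and linear speed of wedge below 0.01 m/s and angle between rack's own z axis and vertical below 0.05 rad).
It fails at once if the rack is squeezed with over 80 N between wedge and rack (contact force between wedge and rack above 80 N).
It fails at once if another thing on the bench is moved by over 20 mm (distance of any of dish, marker, jar from where it was at the start of the episode above 0.02 m).
It also fails if it takes over 51 s, if anything falls off the work surface, if the arm or the gripper's body presses on something with over 40 N, if the wrist force passes 120 N, or if a joint passes its speed limit or range.

### The arm

A 7-joint arm with a two-finger parallel gripper is mounted at the origin on the work surface. World frame = base frame: x ahead of the robot, y to its left, z up, the work surface at z = 0. Lengths are in m, angles in degrees, forces in N, time in s.
With the tool pointing down it reaches from about 0.425 to 0.875 m from the base axis. Payload 4.7 kg.
Tool frame: the origin (TCP) lies midway between the tips of the shut fingers; the grasp point (between the pads) lies 19 mm behind it; y points along the fingers, x is the direction in which the jaws open and shut, and the axes are right-handed (so a half turn about y gives the same grasp; the last joint's range is limited). The gripper opens to 87 mm and grips with 3 to 60 N. Pads are 19 mm wide; open, the fingers measure 117 mm over their backs; the gripper's body (75 mm by 190 mm) begins 51 mm behind the grasp point.
Start: joints at [-73.218, 18.392, -4.016, 83.108, 1.295, 78.541, -3.26], TCP at [0.179, 0.625, 0.223] pointing down, gripper open.
Joint ranges: [-163.93, 163.93], [-17.29, 119.83], [-79.2, 71.16], [3.27, 140.29], [-89.18, 269.18], [5.43, 117.66], [-154.24, 154.24]. Speed limits (degrees/s): [147.25, 147.25, 180, 180, 180, 180, 180].

### API

Orientations are given as [roll, pitch, yaw] about the fixed x, y, z axes, in that order (R = Rz(yaw) Ry(pitch) Rx(roll)).
In Python, from cell import env gives the robot as it stands.
- The arm moves only by the tool carry_out, never from a script. Its argument "targets" is a list of rows, each a list of 2 entries, a list of its own where there are three numbers: the shift along the tool's x, y, z in mm, then the turn, a rotation vector about the tool's x, y, z in degrees. A call has 1 to 12 rows; each row shifts and turns the commanded pose from where the row before left it, along the tool's axes as they then stand; what a row does not reach is not made up. A row lasts 1/10 s, in which the tool goes at most 50 mm and 8.59 degrees, less where a joint would pass 70% of its speed; a pose out of reach is approached as far as the arm can. A call with a gripper value outside its range is refused whole. "jaw" is the opening, from 0 (shut) to 1 (fully open), set as the call begins (left out, the last holds). The fingers move at their own pace and stop on an object; "squeeze" is the grip in N (left out, the last holds). Time passes only in rows, so rows that do not move let the fingers close. It gives the time, the measured TCP pose, the force and the opening at its end, in the units of the state.
- env.get_obs(): the state, without advancing time (a new reading comes with each control period).
- env.read_camera(name): name is "scene" or "side" or "wrist"; returns the picture (480x640x3 uint8, red, green, blue); there is no depth.
- env.get_calibration(name): a dict with "fx", "fy", "cx", "cy" (pixels), "R" (3x3) and "t" (3): a world point X has camera coordinates R X + t; the wrist camera has in their place "hand_eye" (4x4, takes a point from camera to tool coordinates, whose origin is the TCP and whose axes are the tool frame's). Camera axes: x right, y down, z forward; pixel columns grow to the right and rows downward; lengths in m; the calibration is good to about 2 mm. A picture is of the moment at which its call begins: read the wrist's pose just before it. get_calibration takes no time and is no camera call.
- env.sign_off(): hands the job in, once; it reports no verdict.
Trained networks look in the newest picture that a camera, given by its name, has taken for a name from the list of things; names that differ only in an ending like _2 or _b are one class to them, and where a whole thing is asked for, a point or a joint stands for the part that bears it (a point fixed in the world has none). Each returns a list of dicts, best first, with "p" (0 to 1); they miss things now and then, are a little off and sometimes report something else, mostly with a low value. They report only what shows in the picture. A call takes as long as a camera call. They do not tell look-alikes from the thing itself.
- env.outline_of(camera, label): "mask" (480x640 bool, what is visible of it) and "xy" ([column, row] in pixels, amid what is visible of it).
The state is a dict: "time_s": time; "qpos": joint angles; "joint_velocities": joint speeds; "effort": joint torques, N m; "tool_pos": TCP position; "tool_rot": TCP orientation; "force": force on the tool from outside, world axes, zero at the start; "wrist_torque": the same for the moment, N m; "grip_width": finger opening in m.
Only numpy, scipy, OpenCV 4.12 (cv2) and the standard library are available. Lean on these libraries where they do the work, as an engineer would, in place of code of your own. Each camera call takes 0.05 s, during which the arm holds its last target.

## Working session

There is one attempt and no reset: what is moved stays moved. The work goes in short steps, Python scripts to look and compute and a tool call to move; the robot and the scene stay as the last step left them, time stands still between calls to the robot, and variables do not carry over. Pictures are saved under pics/ and viewed, and the job is handed in when it is done.

Besides the shell and the picture viewer there is one more tool, called after ">>>" by a JSON object that holds its "fn" and its "kwargs", one argument or row to a line. carry_out: Moves the arm, as the interface text tells. Its arguments: {"type":"object","properties":{"targets":{"type":"array","items":{"type":"array"}},"jaw":{"type":"number"},"squeeze":{"type":"number"}},"required":["targets"]}

```bash
mkdir -p pics; ls; python3 - <<'E'
from cell import env
import cv2
o=env.get_obs();print(o)
for n in ["scene","side","wrist"]:
    im=env.read_camera(n);cv2.imwrite(f"pics/{n}0.png",im[:,:,::-1])
    print(n,env.get_calibration(n))
E
```

```text
pics
{'time_s': 0.0, 'qpos': array([-73.21795221,  18.44115929,  -4.0157134 ,  83.17567494,
         1.29606185,  78.54035135,  -3.25870258]), 'joint_velocities': array([-0.06733373,  0.14824821, -0.00193225, -0.00564252, -0.02468499,
        0.01136612,  0.03896622]), 'effort': array([ 7.67241709e-04, -4.91303480e+01, -4.03702743e-01, -3.12533391e+01,
       -6.41333009e-02,  4.36990173e-02,  1.80750803e-04]), 'tool_pos': array([0.17878257, 0.62434814, 0.22143097]), 'tool_rot': array([-90.00672781,   0.11188144,  74.02939457]), 'force': array([ 0.78793064, -0.42221067,  0.05640483]), 'wrist_torque': array([ 0.04050947,  0.03795733, -0.01094572]), 'grip_width': 0.08733146950505974}
scene {'fx': 606.8936886914653, 'fy': 606.8936886914653, 'cx': 324.3483187256934, 'cy': 242.43552458326192, 'R': array([[-0.86763667,  0.49717752,  0.00459552],
       [ 0.41348765,  0.72665855, -0.54863041],
       [-0.27610607, -0.47411167, -0.83605237]]), 't': array([ 0.50294969, -0.11577691,  1.39816607])}
side {'fx': 520.3261657517689, 'fy': 520.3261657517689, 'cx': 314.5251825549925, 'cy': 233.3173341337924, 'R': array([[ 0.97200215, -0.23476628,  0.00982922],
       [-0.15154899, -0.65832793, -0.7373176 ],
       [ 0.17956816,  0.71518468, -0.67547475]]), 't': array([-0.51225288,  0.11915521,  1.13334459])}
wrist {'fx': 432.06778938665457, 'fy': 432.06778938665457, 'cx': 320.6532602694851, 'cy': 234.07748809887627, 'hand_eye': array([[ 9.99999463e-01, -2.73138724e-04,  9.99412378e-04,
        -6.26433583e-05],
       [-1.03604999e-03, -2.58504385e-01,  9.66009529e-01,
        -1.61691390e-01],
       [-5.50212807e-06, -9.66010046e-01, -2.58504529e-01,
         7.11477498e-02],
       [ 0.00000000e+00,  0.00000000e+00,  0.00000000e+00,
         1.00000000e+00]])}
```

View pics/scene0.png

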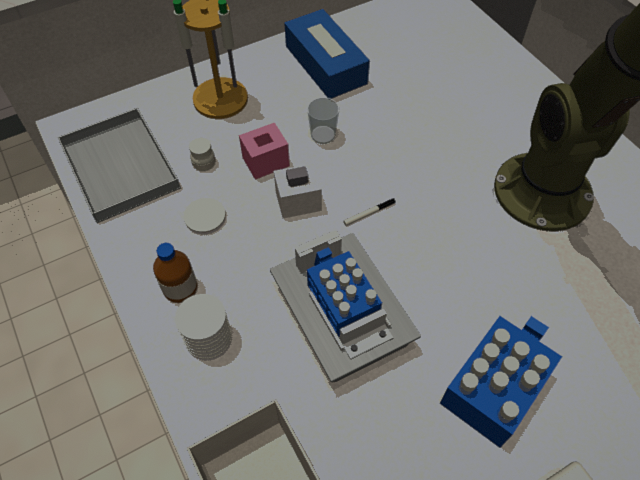

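View pics/side0.png

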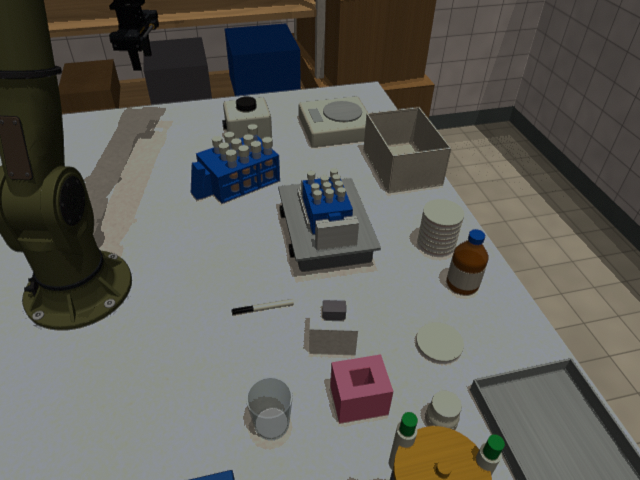

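View pics/wrist0.png

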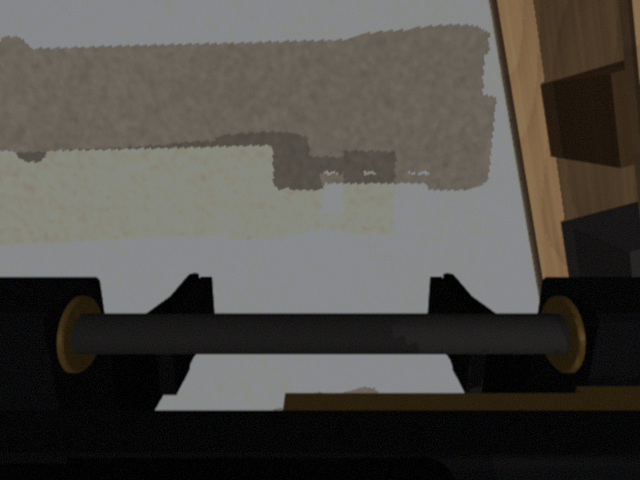

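Candidates in scene image: white stand with the grey wedge at (298,190), pink look-alike at (265,150). Small rack on the shaker at (345,290), big look-alike rack at (500,380). I choose the white stand and the small rack. Close crops next.

```bash
python3 - <<'E'
import cv2,numpy as np
a=cv2.imread('pics/scene0.png');b=cv2.imread('pics/side0.png')
def crop(im,x,y,w,h,s,n):
    cv2.imwrite(n,cv2.resize(im[y:y+h,x:x+w],None,fx=s,fy=s,interpolation=cv2.INTER_CUBIC))
crop(a,265,155,100,75,8,'pics/c_scene_stand.png')
crop(b,290,290,100,75,8,'pics/c_side_stand.png')
crop(a,260,225,133,100,6,'pics/c_scene_sh.png')
crop(b,270,165,120,100,6,'pics/c_side_sh.png')
E
```

```text
(no output)
```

View pics/c_scene_stand.png

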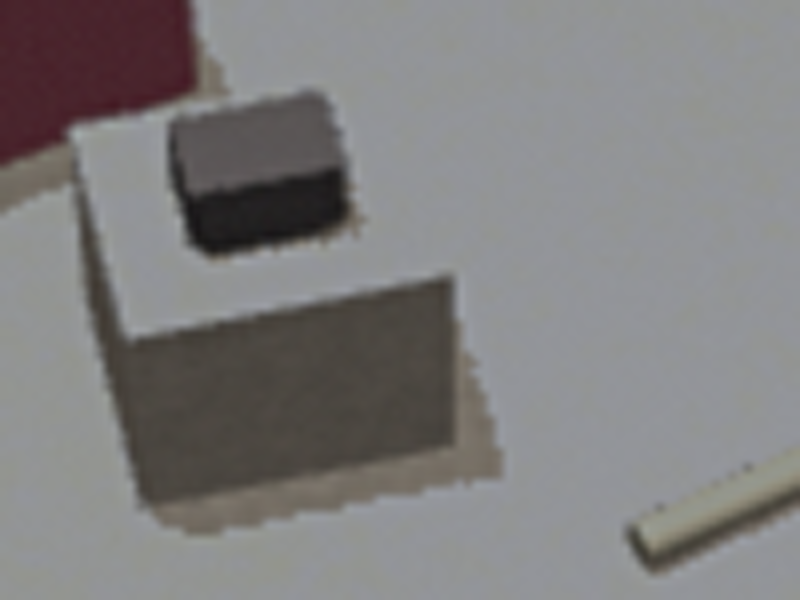

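View pics/c_side_stand.png

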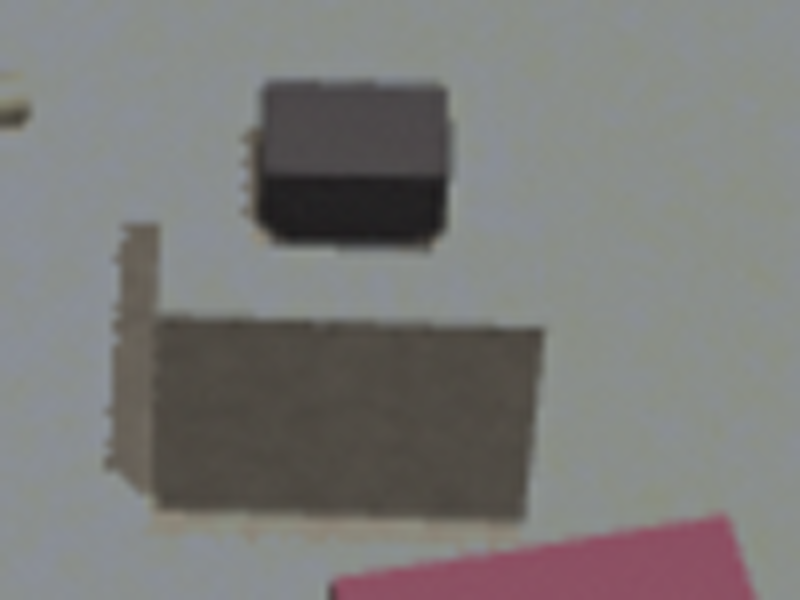

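View pics/c_scene_sh.png

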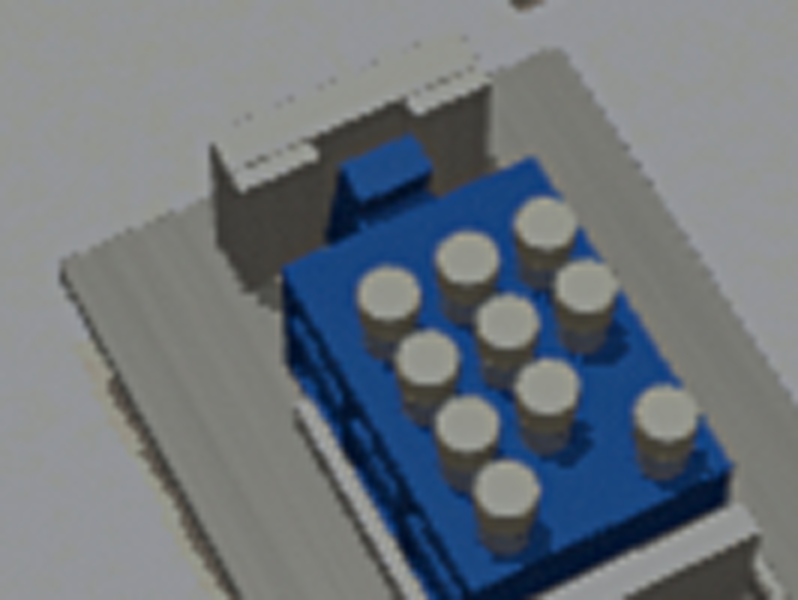

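View pics/c_side_sh.png

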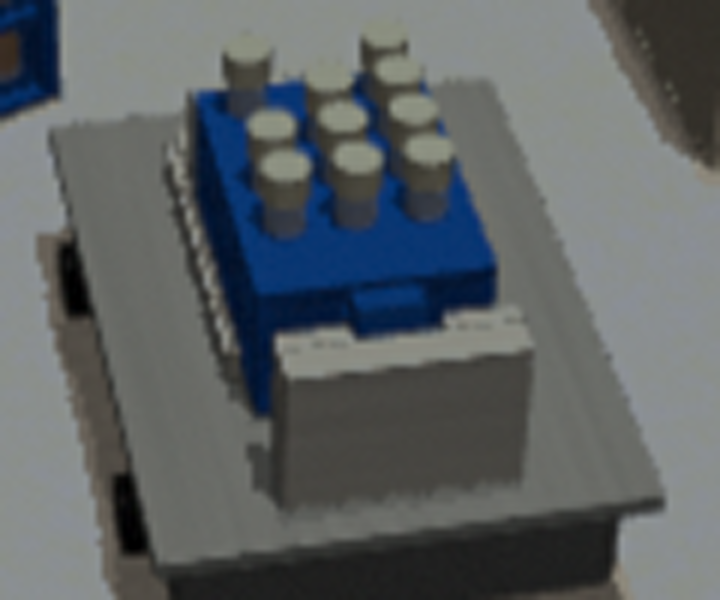

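```bash
cat > h.py <<'E'
import numpy as np, cv2
from scipy.spatial.transform import Rotation as Ro
def cam(env,name,obs=None):
    c=env.get_calibration(name)
    K=np.array([[c['fx'],0,c['cx']],[0,c['fy'],c['cy']],[0,0,1]])
    if 'R' in c: R=np.array(c['R']);t=np.array(c['t'])
    else:
        T=np.eye(4);T[:3,:3]=Ro.from_euler('xyz',obs['tool_rot'],degrees=True).as_matrix();T[:3,3]=obs['tool_pos']
        M=np.linalg.inv(T@np.array(c['hand_eye']));R=M[:3,:3];t=M[:3,3]
    return K@np.c_[R,t]
def tri(Ps,uvs):
    A=[]
    for P,(u,v) in zip(Ps,uvs):
        A+= [u*P[2]-P[0], v*P[2]-P[1]]
    X=np.linalg.svd(np.array(A))[2][-1];return X[:3]/X[3]
def onz(P,uv,z):
    u,v=uv
    A=np.array([u*P[2]-P[0],v*P[2]-P[1]])
    return np.r_[np.linalg.solve(A[:,:2],-(A[:,2]*z+A[:,3])),z]
def proj(P,X):
    q=P@np.r_[X,1];return q[:2]/q[2]
E
python3 - <<'E'
from h import *; from cell import env
np.set_printoptions(precision=4,suppress=True)
S,D=cam(env,'scene'),cam(env,'side')
def s1(x,y): return (265+x/8-.5*7/8/1, 155+y/8-.4)
def d1(x,y): return (290+x/8-.4, 290+y/8-.4)
def s2(x,y): return (260+x/6-.4,225+y/6-.4)
def d2(x,y): return (270+x/6-.4,165+y/6-.4)
# head top corners, match: scene image right=+? 
sc=[s1(*p) for p in [(172,120),(320,92),(343,165),(190,195)]]
sd=[d1(*p) for p in [(262,83),(446,88),(446,178),(258,175)]]
for z in [.1,.103]:
  print([onz(S,p,z)[:2] for p in sc]);print([onz(D,p,z)[:2] for p in sd])
# stand top corners
print('stand S',[onz(S,s1(*p),.078)[:2] for p in [(72,130),(130,338),(452,275)]])
print('stand D',[onz(D,d1(*p),.078)[:2] for p in [(157,316),(545,328)]])
# wall top
print('wall S',[onz(S,s2(*p),.133)[:2] for p in [(212,147),(240,192),(318,152),(405,103),(490,75)]])
print('wall D',[onz(D,d2(*p),.133)[:2] for p in [(275,335),(285,378),(532,350),(522,308),(350,330),(443,318)]])
print('nose S',[onz(S,s2(*p),.134)[:2] for p in [(340,163),(415,135),(432,175),(360,205)]])
print('nose D',[onz(D,d2(*p),.134)[:2] for p in [(357,303),(425,297),(355,290),(422,285)]])
E
```

```text
[array([ 0.5175, -0.2747]), array([ 0.4783, -0.2636]), array([ 0.4852, -0.2384]), array([ 0.5254, -0.2494])]
[array([ 0.4847, -0.2343]), array([ 0.5267, -0.2457]), array([ 0.5192, -0.2717]), array([ 0.4769, -0.2609])]
[array([ 0.5185, -0.2723]), array([ 0.4794, -0.2614]), array([ 0.4863, -0.2362]), array([ 0.5264, -0.2472])]
[array([ 0.484 , -0.2367]), array([ 0.5258, -0.2481]), array([ 0.5184, -0.274 ]), array([ 0.4763, -0.2633])]
stand S [array([ 0.5352, -0.3019]), array([ 0.5545, -0.2306]), array([ 0.4697, -0.2068])]
stand D [array([ 0.4488, -0.2787]), array([ 0.5352, -0.3024])]
wall S [array([ 0.606 , -0.0677]), array([ 0.6063, -0.0485]), array([ 0.5777, -0.0494]), array([ 0.5446, -0.0519]), array([ 0.5155, -0.0477])]
wall D [array([ 0.5167, -0.0454]), array([ 0.5147, -0.0683]), array([ 0.603 , -0.0734]), array([ 0.6062, -0.0509]), array([ 0.5432, -0.0487]), array([ 0.5772, -0.0498])]
nose S [array([ 0.574 , -0.0419]), array([ 0.5482, -0.0393]), array([ 0.5511, -0.0236]), array([ 0.5762, -0.0252])]
nose D [array([ 0.5491, -0.0362]), array([ 0.5737, -0.0384]), array([ 0.5502, -0.029 ]), array([ 0.5744, -0.0317])]
```

>>> {"fn": "carry_out", "kwargs": {
  "targets": [
    [[-5.5,-10,-46],[0,4.2,0]],
    [[-5.5,-10,-46],[0,4.2,0]],
    [[-5.5,-10,-46],[0,4.2,0]],
    [[-5.5,-10,-46],[0,4.2,0]],
    [[-5.5,-10,-46],[0,4.2,0]],
    [[-5.5,-10,-46],[0,4.2,0]],
    [[-5.5,-10,-46],[0,4.2,0]],
    [[-5.5,-10,-46],[0,4.2,0]],
    [[-5.5,0,-46],[0,4.2,0]],
    [[-5.5,0,-46],[0,4.2,0]],
    [[-5.5,0,-46],[0,4.2,0]],
    [[-5.5,0,-46],[0,4.2,0]]
  ]
}}

```text
time_s: 1.35
tool_pos: [0.5542, 0.2366, 0.3022]
tool_rot: [-90.0, 0.0, 23.4]
force: [1.1, 0.8, -0.0]
grip_width: 0.0872
```

>>> {"fn": "carry_out", "kwargs": {
  "targets": [
    [[-5,0,-43],[0,4.2,0]],
    [[-5,0,-43],[0,4.2,0]],
    [[-5,0,-43],[0,4.2,0]],
    [[-5,0,-43],[0,4.2,0]],
    [[-5,0,-43],[0,4.2,0]],
    [[-5,0,-43],[0,4.2,0]],
    [[-5,0,-43],[0,4.2,0]],
    [[-5,0,-43],[0,4.2,0]]
  ]
}}

```text
time_s: 2.15
tool_pos: [0.5668, -0.1045, 0.3022]
tool_rot: [-90.0, 0.0, -10.1]
force: [0.7, 0.2, -0.1]
grip_width: 0.087
```

```bash
python3 - <<'E'
from h import *; from cell import env
import json
o=env.get_obs()
im=env.read_camera('wrist');cv2.imwrite('pics/w1.png',im[:,:,::-1]);print(o['tool_pos'],o['tool_rot'])
E
```

```text
[ 0.56679972 -0.10449641  0.3022311 ] [-9.00043509e+01  1.24207423e-02 -1.01476240e+01]
```

View pics/w1.png

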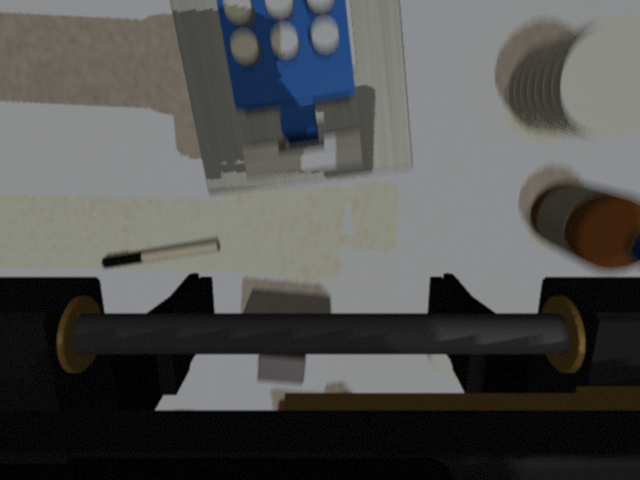

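```bash
python3 - <<'E'
import cv2
a=cv2.imread('pics/w1.png')
cv2.imwrite('pics/w1c.png',cv2.resize(a[85:205,205:365],None,fx=5,fy=5,interpolation=cv2.INTER_CUBIC))
E
```

```text
(no output)
```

View pics/w1c.png

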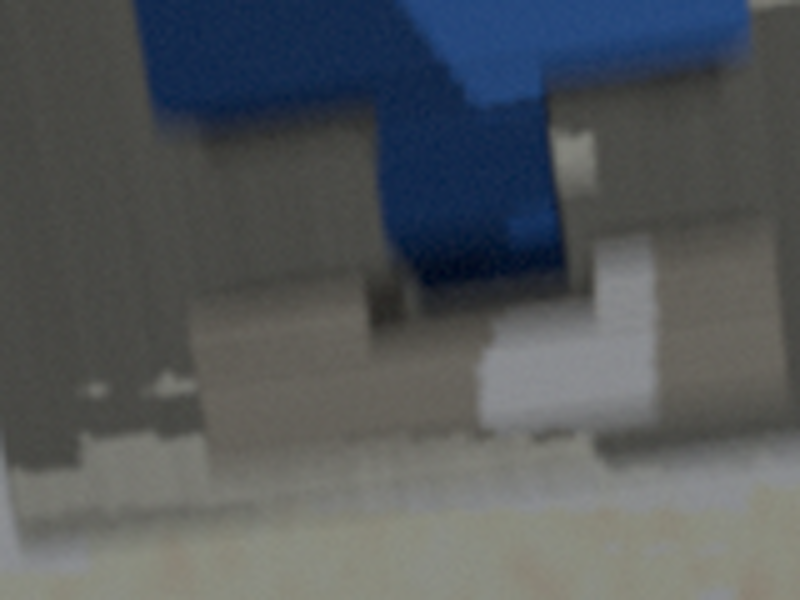

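>>> {"fn": "carry_out", "kwargs": {
  "targets": [
    [[-9,12,-40],[0,0,0]],
    [[-9,12,-40],[0,0,0]],
    [[-9,12,-40],[0,0,0]],
    [[-10,12,-40],[0,5,0]],
    [[0,12,0],[0,0,0]],
    [[0,0,0],[0,0,0]],
    [[0,0,0],[0,0,0]]
  ]
}}

```text
time_s: 2.9
tool_pos: [0.5038, -0.2524, 0.2424]
tool_rot: [-90.0, 0.0, -14.8]
force: [1.1, 0.0, 0.0]
grip_width: 0.0866
```

```bash
python3 - <<'E'
from h import *; from cell import env
o=env.get_obs()
im=env.read_camera('wrist');cv2.imwrite('pics/w2.png',im[:,:,::-1]);print(o['tool_pos'],o['tool_rot'])
np.save('w2.npy',np.r_[o['tool_pos'],o['tool_rot']])
m=env.outline_of('wrist','wedge');print([(x['p'],x['xy']) for x in m])
E
```

```text
[ 0.50377016 -0.25239386  0.24243901] [-8.99526852e+01  2.78216743e-02 -1.48333342e+01]
[(0.67, [319.6, 215.8])]
```

View pics/w2.png

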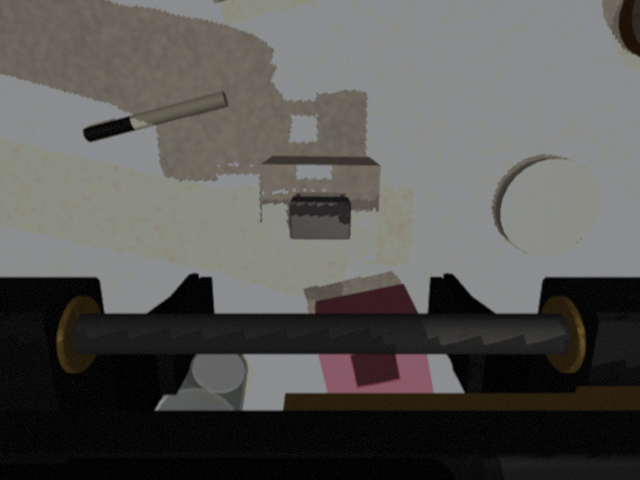

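```bash
python3 - <<'E'
import cv2
a=cv2.imread('pics/w2.png')
c=cv2.resize(a[150:255,250:390],None,fx=5,fy=5,interpolation=cv2.INTER_CUBIC)
cv2.imwrite('pics/w2c.png',cv2.convertScaleAbs(c,alpha=1.6))
E
```

```text
(no output)
```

View pics/w2c.png

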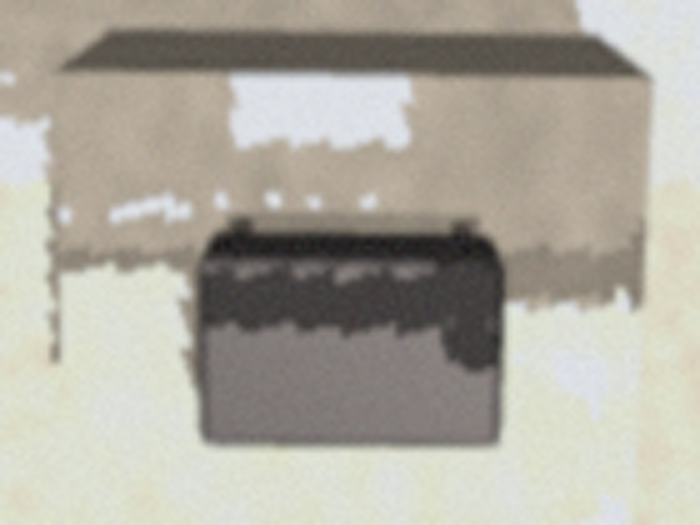

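```bash
python3 - <<'E'
from h import *; from cell import env
np.set_printoptions(precision=4,suppress=True)
w=np.load('w2.npy');W=cam(env,'wrist',dict(tool_pos=w[:3],tool_rot=w[3:]))
S,D=cam(env,'scene'),cam(env,'side')
c=lambda x,y:(250+x/5-.4,150+y/5-.4)
s1=lambda x,y:(265+x/8-.4,155+y/8-.4); d1=lambda x,y:(290+x/8-.4,290+y/8-.4)
# corners: A(+x,-y) B(-x,-y) C(-x,+y) D(+x,+y): 
wc=[c(500,443),c(205,443),c(203,262),c(500,262)]
sc=[s1(172,120),s1(320,92),s1(343,165),s1(190,195)]
dc=[d1(446,178),d1(258,175),d1(262,83),d1(446,88)]
X=[]
for a,b,d in zip(wc,sc,dc):
    print(tri([W,S],[a,b]),tri([W,D],[a,d]),tri([S,D],[b,d]),tri([W,S,D],[a,b,d]))
    X.append(onz(W,a,.103))
X=np.array(X);print(X,X.mean(0)); e=X[0]-X[1];print(np.degrees(np.arctan2(e[1],e[0])),np.linalg.norm(e),np.linalg.norm(X[3]-X[0]))
R=Ro.from_euler('z',-15,degrees=True).as_matrix()
loc=lambda p:R.T@(p-X.mean(0))
for n,p,z in [('pocket edge+y',c(355,217),.078),('head bottom +y',c(355,237),.078),('pock L',c(237,228),.078),('pock R',c(475,228),.078),('stand +y L',c(60,72),.078),('stand +y R',c(650,77),.078),('top+y',c(350,262),.103),('top-y',c(350,443),.103)]:
    print(n,loc(onz(W,p,z))*1000)
print('stand c S/D local', loc(np.array([.5017,-.2546,0]))*1000)
# tower
for uv in [(213,98),(205,10)]: print('tower',onz(S,uv,.01),onz(S,uv,.2))
E
```

```text
[ 0.5201 -0.2686  0.1078] [ 0.5197 -0.271   0.099 ] [ 0.5183 -0.2731  0.102 ] [ 0.5188 -0.2722  0.1019]
[ 0.4802 -0.2586  0.1063] [ 0.4776 -0.2599  0.0985] [ 0.4778 -0.2624  0.1012] [ 0.478  -0.2615  0.101 ]
[ 0.4872 -0.2332  0.1068] [ 0.485  -0.2339  0.0994] [ 0.4851 -0.2365  0.1022] [ 0.4854 -0.2356  0.1021]
[ 0.5272 -0.244   0.1068] [ 0.5267 -0.245   0.0992] [ 0.5261 -0.2476  0.1024] [ 0.5263 -0.2466  0.1022]
[[ 0.52   -0.2699  0.103 ]
 [ 0.4788 -0.259   0.103 ]
 [ 0.4858 -0.2334  0.103 ]
 [ 0.5264 -0.2441  0.103 ]] [ 0.5028 -0.2516  0.103 ]
-14.82059177929995 0.04266664096355348 0.026566444658571865
pocket edge+y [  0.3613  15.5408 -25.    ]
head bottom +y [  0.3702  12.4575 -25.    ]
pock L [-17.6399  13.792  -25.    ]
pock R [ 18.6758  13.9026 -25.    ]
stand +y L [-43.891   37.3276 -25.    ]
stand +y R [ 44.5061  36.8482 -25.    ]
top+y [-0.3159 13.2812  0.    ]
top-y [ -0.2554 -13.2829   0.    ]
stand c S/D local [  -0.2434   -3.1681 -103.    ]
tower [ 0.5371 -0.6456  0.01  ] [ 0.595 -0.447  0.2  ]
tower [ 0.4102 -0.9856  0.01  ] [ 0.4902 -0.7279  0.2   ]
```

>>> {"fn": "carry_out", "kwargs": {
  "targets": [
    [[0,0,0],[0,-8.2,0]],
    [[0,0,0],[0,-8.2,0]],
    [[0,0,0],[0,-8.2,0]],
    [[0,0,0],[0,-8.2,0]],
    [[0,0,0],[0,-8.2,0]],
    [[0,0,0],[0,-8.2,0]],
    [[0,0,0],[0,-8.2,0]],
    [[0,0,0],[0,-8.2,0]],
    [[0,0,0],[0,-8.2,0]],
    [[0,0,0],[0,-8.2,0]],
    [[0,0,0],[0,-8,0]],
    [[0,0,0],[0,0,0]]
  ]
}}

```text
time_s: 4.2
tool_pos: [0.5041, -0.2529, 0.2432]
tool_rot: [-90.1, -0.0, 75.2]
force: [-0.4, -0.6, 0.2]
grip_width: 0.087
```

```bash
python3 - <<'E'
from h import *; from cell import env
o=env.get_obs()
im=env.read_camera('wrist');cv2.imwrite('pics/w3.png',im[:,:,::-1]);print(o['tool_pos'],o['tool_rot'],o['qpos'])
np.save('w3.npy',np.r_[o['tool_pos'],o['tool_rot']])
a=im[:,:,::-1]
c=cv2.resize(a[145:260,245:400],None,fx=5,fy=5,interpolation=cv2.INTER_CUBIC)
cv2.imwrite('pics/w3c.png',cv2.convertScaleAbs(c,alpha=1.6))
E
```

```text
[ 0.50406578 -0.25289966  0.24315011] [-9.00585267e+01 -1.26882625e-02  7.51853984e+01] [ -6.93202815   7.71472108  34.18788502  95.10868459  -4.44043583
  78.47660802 103.08413861]
```

View pics/w3c.png

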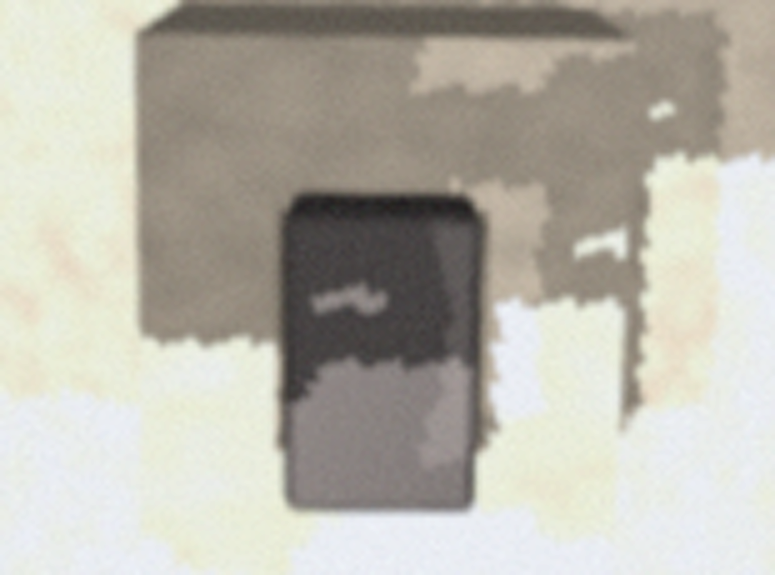

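View pics/w3.png

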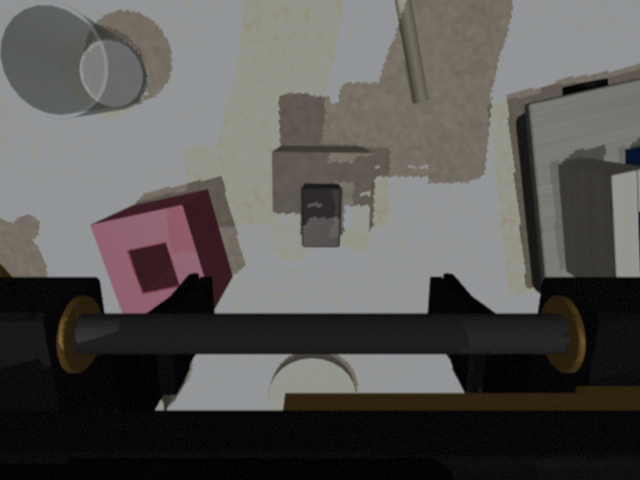

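```bash
python3 - <<'E'
from h import *; from cell import env
np.set_printoptions(precision=4,suppress=True)
w=np.load('w3.npy');W=cam(env,'wrist',dict(tool_pos=w[:3],tool_rot=w[3:]))
c=lambda x,y:(245+x/5-.4,145+y/5-.4)
X=np.array([onz(W,c(*p),.103) for p in [(289,509),(473,509),(481,214),(287,213)]])
print(X,X.mean(0))
for p,q in [(0,1),(1,2),(3,2),(0,3)]:
    e=X[q]-X[p];print(np.degrees(np.arctan2(e[1],e[0])),np.linalg.norm(e))
E
```

```text
[[ 0.5192 -0.2704  0.103 ]
 [ 0.526  -0.2444  0.103 ]
 [ 0.4844 -0.2327  0.103 ]
 [ 0.4773 -0.2591  0.103 ]] [ 0.5017 -0.2516  0.103 ]
75.16338125406361 0.026819609788550663
164.33426520104217 0.04327513160914077
74.87661071418538 0.027267782311767755
164.92793644070105 0.043407444322867327
```

>>> {"fn": "carry_out", "kwargs": {
  "targets": [
    [[0,38,1],[0,0,0]],
    [[0,38,1],[0,0,0]],
    [[0,38,0],[0,0,0]],
    [[0,36,0],[0,0,0]],
    [[0,8,0],[0,0,0]],
    [[0,3,0],[0,0,0]],
    [[0,0,0],[0,0,0]]
  ]
}}

```text
time_s: 4.95
tool_pos: [0.5023, -0.2538, 0.0829]
tool_rot: [-90.1, 0.0, 75.0]
force: [0.9, -0.3, 0.1]
grip_width: 0.0873
```

>>> {"fn": "carry_out", "kwargs": {
  "targets": [
    [[0,0,0],[0,0,0]],
    [[0,0,0],[0,0,0]],
    [[0,0,0],[0,0,0]],
    [[0,0,0],[0,0,0]],
    [[0,0,0],[0,0,0]],
    [[0,0,0],[0,0,0]]
  ],
  "jaw": 0.1,
  "squeeze": 15
}}

```text
time_s: 5.55
tool_pos: [0.5012, -0.2534, 0.0816]
tool_rot: [-90.0, -0.0, 75.0]
force: [0.3, 0.2, -0.3]
grip_width: 0.047
```

>>> {"fn": "carry_out", "kwargs": {
  "targets": [
    [[0,0,0],[0,0,0]],
    [[0,0,0],[0,0,0]],
    [[0,0,0],[0,0,0]],
    [[0,0,0],[0,0,0]],
    [[0,0,0],[0,0,0]]
  ]
}}

```text
time_s: 6.05
tool_pos: [0.5012, -0.2533, 0.0815]
tool_rot: [-90.0, -0.0, 75.0]
force: [0.4, 0.1, 0.4]
grip_width: 0.0276
```

>>> {"fn": "carry_out", "kwargs": {
  "targets": [
    [[0,-10,0],[0,0,0]],
    [[0,-20,0],[0,0,0]],
    [[0,-30,0],[0,0,0]],
    [[0,-30,0],[0,0,0]],
    [[0,-30,0],[0,0,0]],
    [[0,-30,0],[0,0,0]],
    [[0,-20,0],[0,0,0]],
    [[0,0,0],[0,0,0]]
  ],
  "squeeze": 25
}}

```text
time_s: 6.85
tool_pos: [0.5027, -0.2546, 0.2555]
tool_rot: [-90.4, 0.0, 75.0]
force: [0.2, -0.6, 0.0]
grip_width: 0.0276
```

```bash
python3 - <<'E'
from h import *; from cell import env
o=env.get_obs();print(o['tool_pos'],o['grip_width'])
S,D=cam(env,'scene'),cam(env,'side')
out=[]
for n,P in [('scene',S),('side',D)]:
    a=env.read_camera(n)[:,:,::-1];cv2.imwrite(f'pics/{n}1.png',a)
    u,v=proj(P,o['tool_pos']-[0,0,.03]).astype(int);print(n,u,v)
    out.append(cv2.convertScaleAbs(cv2.resize(a[v-40:v+40,u-40:u+40],(400,400),interpolation=cv2.INTER_CUBIC),alpha=1.6))
cv2.imwrite('pics/lift.png',np.hstack(out))
E
```

```text
[ 0.50268569 -0.25458298  0.25550995] 0.02757204399525458
scene 294 132
side 336 259
```

View pics/lift.png

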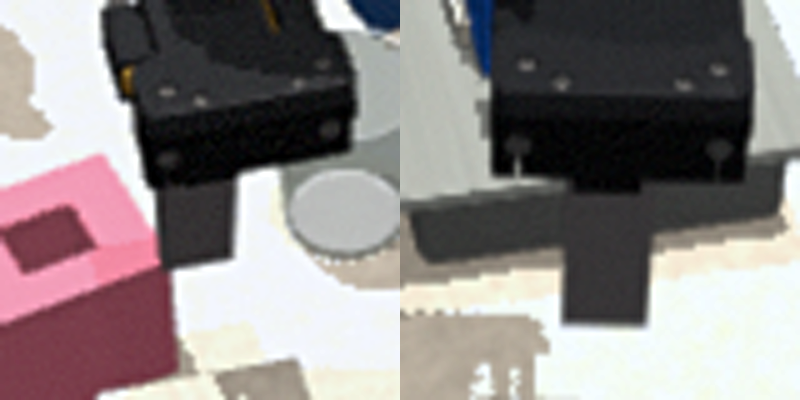

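```bash
python3 - <<'E'
from h import *; from cell import env
np.set_printoptions(precision=4,suppress=True)
S,D=cam(env,'scene'),cam(env,'side')
tcp=np.array([.5027,-.2546,.2555])
R=Ro.from_euler('z',-15,degrees=True).as_matrix()
s=lambda x,y:(254+x/5-.4,92+y/5-.4); d=lambda x,y:(296+(x-400)/5-.4,219+y/5-.4)
for n,P,p in [('scene +y edge',S,s(163,269)),('scene',S,s(232,257)),('side -y edge',D,d(562,323)),('side',D,d(647,325))]:
    print(n,R.T@(onz(P,p,.182)-tcp)*1000)
E
```

```text
scene +y edge [ 16.5793  -9.2191 -73.5   ]
scene [-12.0209  -8.522  -73.5   ]
side -y edge [-14.053  -16.1257 -73.5   ]
side [ 15.5674 -16.0624 -73.5   ]
```

```bash
python3 - <<'E'
from h import *; from cell import env
np.set_printoptions(precision=4,suppress=True)
S,D=cam(env,'scene'),cam(env,'side')
w1=dict(tool_pos=[0.56679972,-0.10449641,0.3022311],tool_rot=[-90.0043,.0124,-10.1476]);W=cam(env,'wrist',w1)
A=[onz(S,p,.068) for p in [(271,268),(352,233.5),(419,333.5),(337,378)]]
B=[onz(D,p,.068) for p in [(296.5,260),(379.5,248.5),(350,179),(279,187)]]
for L in (A,B):
    print(np.array(L))
    for i in range(4):
        e=L[(i+1)%4]-L[i];print(np.degrees(np.arctan2(e[1],e[0])),np.linalg.norm(e))
c=lambda x,y:(205+x/5-.4,85+y/5-.4)
print('w1 groove L/R front', onz(W,c(366,282),.133),onz(W,c(592,245),.133),' back',onz(W,c(372,350),.133),onz(W,c(592,315),.133))
print('wall ends front',onz(W,c(195,310),.133),onz(W,c(772,218),.133),'rear',onz(W,c(205,470),.133))
print('nose',onz(W,c(420,284),.134),onz(W,c(562,262),.134))
E
python3 - <<'E'
import cv2,numpy as np
a=cv2.imread('pics/scene0.png');b=cv2.imread('pics/side0.png')
f=lambda im,x,y:cv2.convertScaleAbs(cv2.resize(im[y:y+40,x:x+40],(400,400),interpolation=cv2.INTER_CUBIC),alpha=1.5)
cv2.imwrite('pics/slotc.png',np.hstack([f(a,300,230),f(b,316,205)]))
E
```

```text
[[ 0.6506 -0.0897  0.068 ]
 [ 0.468  -0.081   0.068 ]
 [ 0.4762  0.1726  0.068 ]
 [ 0.6523  0.1714  0.068 ]]
177.24699035759883 0.18285083714545983
88.14409111088571 0.25371720537217324
-0.3845398077940509 0.17614005902549149
-90.37581534677305 0.2611900146718579
[[ 0.4654 -0.0886  0.068 ]
 [ 0.6493 -0.095   0.068 ]
 [ 0.6584  0.1629  0.068 ]
 [ 0.4765  0.1702  0.068 ]]
-1.9948163007134365 0.18399205030330104
87.98323451367081 0.25807853955021637
177.7059376262899 0.18206686593807037
-92.44306445830004 0.25903734768111486
w1 groove L/R front [ 0.5451 -0.0449  0.133 ] [ 0.5794 -0.0456  0.133 ]  back [ 0.544  -0.0549  0.133 ] [ 0.5776 -0.0557  0.133 ]
wall ends front [ 0.5189 -0.0444  0.133 ] [ 0.6064 -0.0464  0.133 ] rear [ 0.5151 -0.0682  0.133 ]
nose [ 0.5531 -0.0466  0.134 ] [ 0.5745 -0.0472  0.134 ]
```

View pics/slotc.png

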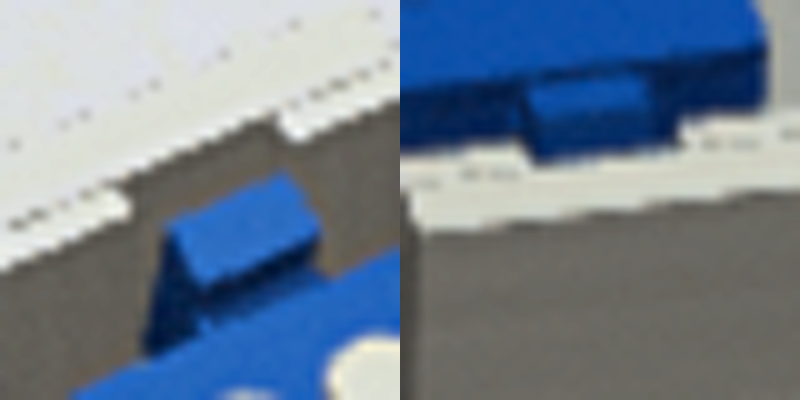

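>>> {"fn": "carry_out", "kwargs": {
  "targets": [
    [[40,0,0],[0,0,0]],
    [[46,0,0],[0,0,0]],
    [[46,0,0],[0,0,0]],
    [[46,0,0],[0,0,0]],
    [[30,0,-1],[0,0,0]],
    [[12,0,0],[0,-4.3,0]],
    [[0,0,0],[0,-4.3,0]],
    [[0,0,0],[0,-4.3,0]],
    [[0,0,0],[0,0,0]],
    [[0,0,0],[0,0,0]]
  ]
}}

```text
time_s: 7.95
tool_pos: [0.5583, -0.0413, 0.2504]
tool_rot: [-89.9, 0.0, 87.8]
force: [0.1, -0.2, -1.3]
grip_width: 0.0278
```

```bash
python3 - <<'E'
from h import *; from cell import env
o=env.get_obs();print(o['tool_pos'],o['tool_rot'],o['grip_width'])
for n,b in [('scene',(290,190)),('side',(310,160)),('wrist',None)]:
    o=env.get_obs();np.save(f'{n}2.npy',np.r_[o['tool_pos'],o['tool_rot']])
    a=env.read_camera(n)[:,:,::-1];cv2.imwrite(f'pics/{n}2.png',a)
a=cv2.imread('pics/scene2.png');b=cv2.imread('pics/side2.png')
f=lambda im,x,y:cv2.convertScaleAbs(cv2.resize(im[y:y+80,x:x+57],None,fx=7,fy=7,interpolation=cv2.INTER_CUBIC),alpha=1.5)
cv2.imwrite('pics/hov.png',np.hstack([f(a,297,205),f(b,320,170)]))
E
```

```text
[ 0.55832944 -0.04127166  0.25040714] [-8.98856120e+01  1.06019901e-02  8.78080115e+01] 0.02783017020900589
```

View pics/hov.png

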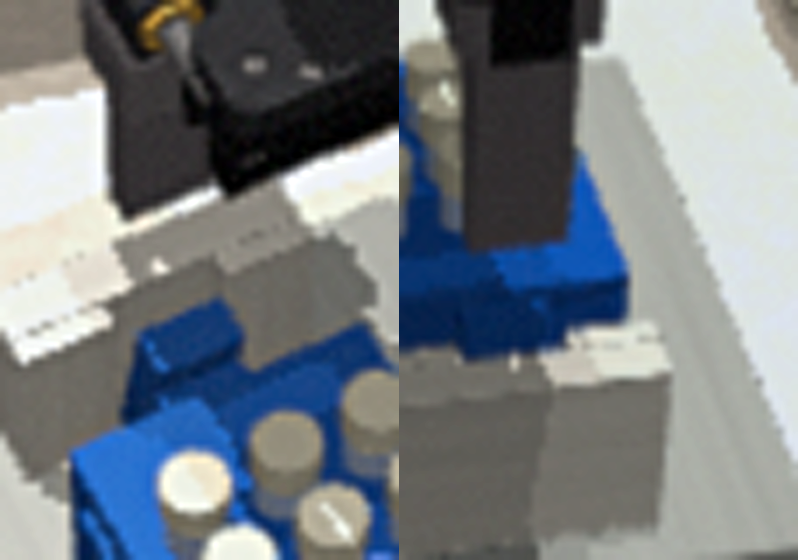

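View pics/wrist2.png

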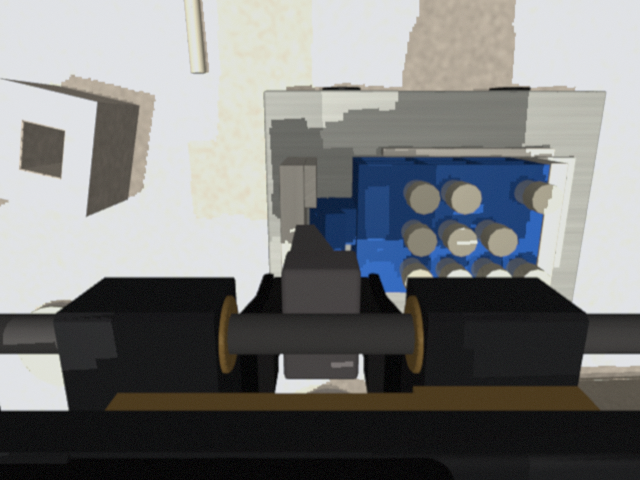

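```bash
python3 - <<'E'
from h import *; from cell import env
np.set_printoptions(precision=4,suppress=True)
S,D=cam(env,'scene'),cam(env,'side')
d=lambda x,y:(320+(x-399)/7-.43,170+y/7-.43); s=lambda x,y:(297+x/7-.43,205+y/7-.43)
for z in (.174,.177):print('D wedge back bottom',onz(D,d(468,248),z),onz(D,d(567,243),z))
print('S wedge front bottom left',onz(S,s(124,218),.177))
p=lambda x,y:(300+x/10-.45,230+y/10-.45); q=lambda x,y:(316+(x-400)/10-.45,205+y/10-.45)
print('S groove front',onz(S,p(130,212),.133),onz(S,p(286,137),.133),'back top',onz(S,p(132,183),.133),onz(S,p(265,118),.133))
print('D groove front',onz(D,q(533,160),.133),onz(D,q(680,148),.133))
print('S nose top edge',onz(S,p(165,237),.134),onz(S,p(280,178),.134),'rear',onz(S,p(205,285),.134),onz(S,p(320,230),.134))
W=cam(env,'wrist',dict(zip(('tool_pos','tool_rot'),np.load('wrist2.npy').reshape(2,3))))
a=cv2.imread('pics/wrist2.png')
cv2.imwrite('pics/wr2c.png',cv2.convertScaleAbs(cv2.resize(a[145:245,260:390],None,fx=6,fy=6,interpolation=cv2.INTER_CUBIC),alpha=1.6))
E
```

```text
D wedge back bottom [ 0.5449 -0.0502  0.174 ] [ 0.5741 -0.0545  0.174 ]
D wedge back bottom [ 0.5439 -0.0537  0.177 ] [ 0.573 -0.058  0.177]
S wedge front bottom left [ 0.5732 -0.0502  0.177 ]
S groove front [ 0.5787 -0.0479  0.133 ] [ 0.5445 -0.048   0.133 ] back top [ 0.5752 -0.0534  0.133 ] [ 0.5458 -0.0537  0.133 ]
D groove front [ 0.5443 -0.0521  0.133 ] [ 0.5758 -0.0554  0.133 ]
S nose top edge [ 0.576  -0.0392  0.134 ] [ 0.5505 -0.0399  0.134 ] rear [ 0.5747 -0.0262  0.134 ] [ 0.5498 -0.026   0.134 ]
```

View pics/wr2c.png

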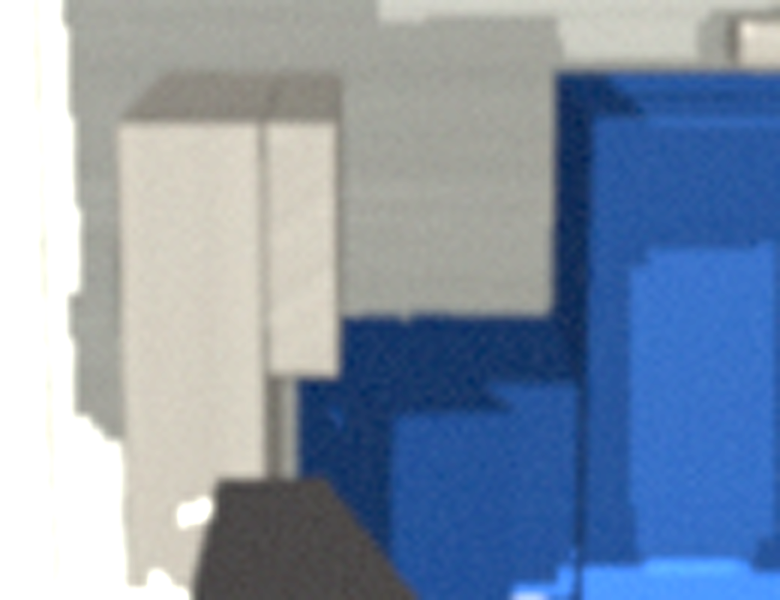

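```bash
python3 - <<'E'
from h import *; from cell import env
np.set_printoptions(precision=4,suppress=True)
w=np.load('wrist2.npy');W=cam(env,'wrist',dict(tool_pos=w[:3],tool_rot=w[3:]))
c=lambda x,y:(260+x/6-.42,145+y/6-.42)
R=Ro.from_euler('xyz',w[3:],degrees=True).as_matrix()
T=lambda X:R.T@(X-w[:3])*1000
for n,p,z in [('thin back corner',(218,480),.177),('thin front',(318,480),.177),('groove end front',(338,378),.133),('groove back at end',(268,378),.133),('back line low',(266,470),.133),('line top',(263,122),.133),('wall end rear',(120,122),.133),('wall end front',(338,122),.133),('nose top edge',(390,415),.134),('nose corner x end',(345,318),.134),('nose rear',(577,318),.134)]:
    X=onz(W,c(*p),z);print(n,'world',X,'tool',T(X))
E
```

```text
thin back corner world [ 0.5445 -0.0544  0.177 ] tool [-13.5621  73.9951  13.5364]
thin front world [ 0.5449 -0.045   0.177 ] tool [-4.206  73.9949 13.5339]
groove end front world [ 0.5441 -0.0435  0.133 ] tool [ -2.7507 117.9956  14.3127]
groove back at end world [ 0.5438 -0.0512  0.133 ] tool [-10.4423 117.9958  14.3144]
back line low world [ 0.5542 -0.0519  0.133 ] tool [-10.7659 117.986    3.9233]
line top world [ 0.5159 -0.0504  0.133 ] tool [-10.7042 118.0223  42.2356]
wall end rear world [ 0.5153 -0.0657  0.133 ] tool [-26.0186 118.0226  42.2374]
wall end front world [ 0.5162 -0.0424  0.133 ] tool [ -2.6715 118.0221  42.2347]
nose top edge world [ 0.5483 -0.038   0.134 ] tool [  2.9627 116.9918  10.3735]
nose corner x end world [ 0.5373 -0.0425  0.134 ] tool [ -1.96   117.0021  21.1652]
nose rear world [ 0.5383 -0.0172  0.134 ] tool [ 23.2909 117.0016  21.1602]
```

>>> {"fn": "carry_out", "kwargs": {
  "targets": [
    [[3.5,0,-1.2],[0,0,0]],
    [[0,15,0],[0,0,0]],
    [[0,15,0],[0,0,0]],
    [[0,5,0],[0,0,0]],
    [[0,0,0],[0,0,0]],
    [[0,0,0],[0,0,0]],
    [[0,0,0],[0,0,0]]
  ]
}}

```text
time_s: 8.8
tool_pos: [0.5607, -0.0378, 0.2171]
tool_rot: [-90.1, -0.0, 87.9]
force: [0.4, -0.1, -0.3]
grip_width: 0.0277
```

```bash
python3 - <<'E'
from h import *; from cell import env
o=env.get_obs();print(o['tool_pos'],o['tool_rot'],o['force'])
np.save('wrist3.npy',np.r_[o['tool_pos'],o['tool_rot']])
a=env.read_camera('wrist')[:,:,::-1];cv2.imwrite('pics/wrist3.png',a)
cv2.imwrite('pics/wr3c.png',cv2.convertScaleAbs(cv2.resize(a[145:245,260:390],None,fx=6,fy=6,interpolation=cv2.INTER_CUBIC),alpha=1.6))
E
```

```text
[ 0.56066599 -0.03779482  0.21706144] [-9.00571367e+01 -5.80184414e-03  8.79199467e+01] [ 0.41933671 -0.12001439 -0.28672956]
```

View pics/wr3c.png

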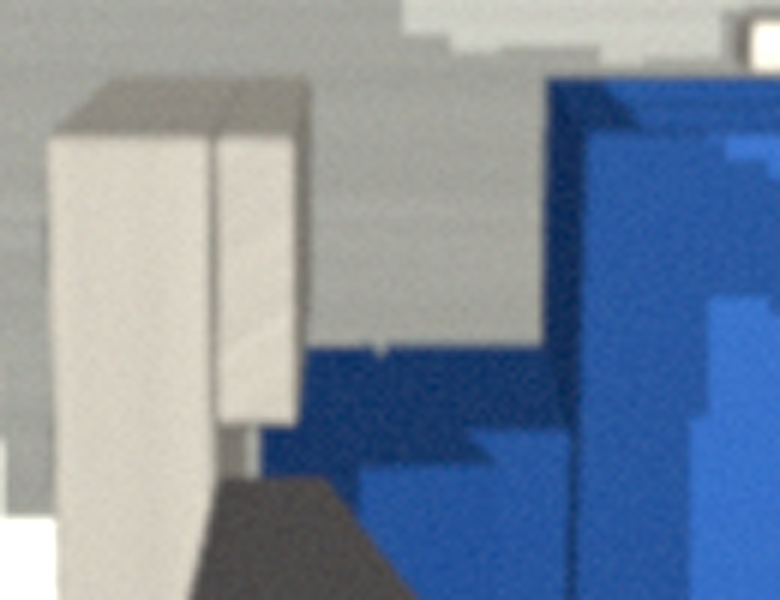

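```bash
python3 - <<'E'
from h import *; from cell import env
np.set_printoptions(precision=4,suppress=True)
w=np.load('wrist3.npy');W=cam(env,'wrist',dict(tool_pos=w[:3],tool_rot=w[3:]))
c=lambda x,y:(260+x/6-.42,145+y/6-.42)
R=Ro.from_euler('xyz',w[3:],degrees=True).as_matrix()
T=lambda X:R.T@(X-w[:3])*1000
for n,p,z in [('thin back corner',(218,480),.1436),('thin front',(320,480),.1436),('groove end front',(298,425),.133),('groove back at end',(217,425),.133),('back line low',(216,470),.133),('line top',(214,137),.133),('wall end rear',(48,137),.133),('wall end front',(296,137),.133),('nose top edge',(360,466),.134),]:
    X=onz(W,c(*p),z);print(n,'world',X,'tool',T(X))
E
```

```text
thin back corner world [ 0.5466 -0.0508  0.1436] tool [-13.53    73.4465  13.6707]
thin front world [ 0.5469 -0.0413  0.1436] tool [-4.0089 73.4474 13.6678]
groove end front world [ 0.544  -0.0435  0.133 ] tool [-6.3014 84.0443 16.5692]
groove back at end world [ 0.5437 -0.0513  0.133 ] tool [-14.1585  84.0435  16.5713]
back line low world [ 0.5482 -0.0517  0.133 ] tool [-14.3231  84.048   12.0823]
line top world [ 0.5159 -0.0502  0.133 ] tool [-14.0251  84.0158  44.3485]
wall end rear world [ 0.5154 -0.0658  0.133 ] tool [-29.6635  84.0143  44.3506]
wall end front world [ 0.5162 -0.0425  0.133 ] tool [-6.2992 84.0166 44.3474]
nose top edge world [ 0.548  -0.0376  0.134 ] tool [-0.2881 83.0488 12.7177]
```

>>> {"fn": "carry_out", "kwargs": {
  "targets": [
    [[0.6,0,0.8],[0,0,0]],
    [[0,5,0],[0,0,0]],
    [[0,5,0],[0,0,0]],
    [[0,4,0],[0,0,0]],
    [[0,3,0],[0,0,0]],
    [[0,2,0],[0,0,0]],
    [[0,0,0],[0,0,0]]
  ]
}}

```text
time_s: 9.55
tool_pos: [0.5593, -0.0371, 0.1971]
tool_rot: [-90.0, 0.0, 87.9]
force: [0.0, -1.3, -0.7]
grip_width: 0.0278
```

>>> {"fn": "carry_out", "kwargs": {
  "targets": [
    [[0,2,0],[0,0,0]],
    [[0,2,0],[0,0,0]],
    [[0,0,0],[0,0,0]]
  ]
}}

```text
time_s: 9.85
tool_pos: [0.5594, -0.0373, 0.1933]
tool_rot: [-90.0, 0.0, 87.9]
force: [0.4, 0.2, -0.7]
grip_width: 0.028
```

```bash
python3 - <<'E'
from h import *; from cell import env
for i in range(3):
    o=env.get_obs();print(o['tool_pos'],o['force'])
    if i==0:
        a=env.read_camera('wrist')[:,:,::-1]
    elif i==1: b=env.read_camera('side')[:,:,::-1]
f=lambda x:cv2.convertScaleAbs(x,alpha=1.6)
cv2.imwrite('pics/wr4c.png',np.hstack([f(cv2.resize(a[165:265,270:370],(400,400),interpolation=cv2.INTER_CUBIC)),f(cv2.resize(b[170:250,305:385],(400,400),interpolation=cv2.INTER_CUBIC))]))
E
```

```text
[ 0.55942503 -0.03726077  0.19333296] [ 0.44361885  0.19804499 -0.73529904]
[ 0.55945874 -0.03725674  0.19347937] [-0.83890612 -0.49455541 -0.52509879]
[ 0.55948942 -0.03725028  0.19355956] [-0.46696579 -0.32962254 -0.10138002]
```

View pics/wr4c.png

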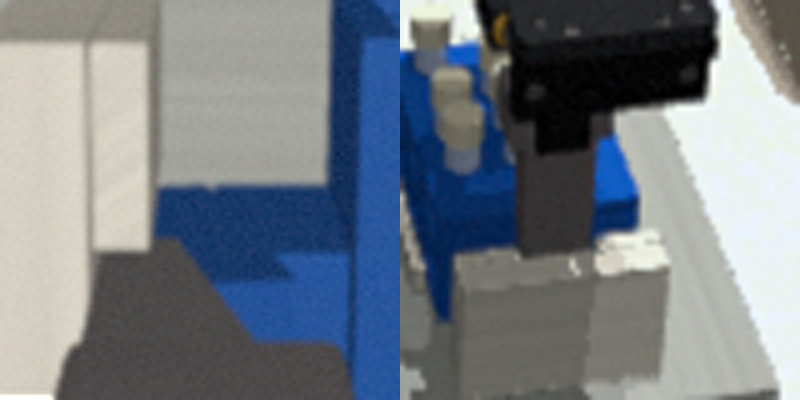

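>>> {"fn": "carry_out", "kwargs": {
  "targets": [
    [[0,1.5,0],[0,0,0]],
    [[0,1.5,0],[0,0,0]],
    [[0,0,0],[0,0,0]]
  ]
}}

```text
time_s: 10.25
tool_pos: [0.5596, -0.0377, 0.1904]
tool_rot: [-90.0, 0.0, 87.9]
force: [0.1, -2.2, -0.5]
grip_width: 0.028
```

>>> {"fn": "carry_out", "kwargs": {
  "targets": [
    [[0,1.5,0],[0,0,0]],
    [[0,0,0],[0,0,0]]
  ]
}}

```text
time_s: 10.45
tool_pos: [0.5596, -0.038, 0.189]
tool_rot: [-90.0, 0.1, 87.9]
force: [1.3, -3.0, -0.7]
grip_width: 0.0276
```

>>> {"fn": "carry_out", "kwargs": {
  "targets": [
    [[-0.5,0,0],[0,0,0]],
    [[0,1,0],[0,0,0]],
    [[0,0,0],[0,0,0]]
  ]
}}

```text
time_s: 10.75
tool_pos: [0.5596, -0.0381, 0.1881]
tool_rot: [-90.0, 0.0, 87.9]
force: [-0.0, -3.3, 0.5]
grip_width: 0.0277
```

>>> {"fn": "carry_out", "kwargs": {
  "targets": [
    [[-0.6,0,0],[0,0,0]],
    [[0,0,0],[0,0,0]]
  ]
}}

```text
time_s: 10.95
tool_pos: [0.5596, -0.0382, 0.1881]
tool_rot: [-90.0, -0.0, 87.9]
force: [0.4, -2.9, 0.5]
grip_width: 0.0277
```

>>> {"fn": "carry_out", "kwargs": {
  "targets": [
    [[0,0,0],[0,0,0]],
    [[0,0,0],[0,0,0]],
    [[0,0,0],[0,0,0]],
    [[0,0,0],[0,0,0]],
    [[0,0,0],[0,0,0]],
    [[0,0,0],[0,0,0]]
  ],
  "jaw": 0.7
}}

```text
time_s: 11.55
tool_pos: [0.5595, -0.038, 0.1881]
tool_rot: [-90.0, -0.0, 87.9]
force: [-0.2, 0.7, 0.2]
grip_width: 0.0598
```

```bash
python3 - <<'E'
from h import *; from cell import env
o=env.get_obs();print(o['tool_pos'],o['force'])
a=env.read_camera('wrist')[:,:,::-1]
b=env.read_camera('side')[:,:,::-1]
c=env.read_camera('scene')[:,:,::-1]
f=lambda x:cv2.convertScaleAbs(x,alpha=1.6)
cv2.imwrite('pics/rel.png',np.hstack([f(cv2.resize(a[165:365,220:420],(400,400),interpolation=cv2.INTER_CUBIC)),f(cv2.resize(b[170:250,305:385],(400,400),interpolation=cv2.INTER_CUBIC))]))
E
```

```text
[ 0.55948182 -0.03800381  0.18806089] [-0.1974436   0.6888025   0.24903651]
```

View pics/rel.png

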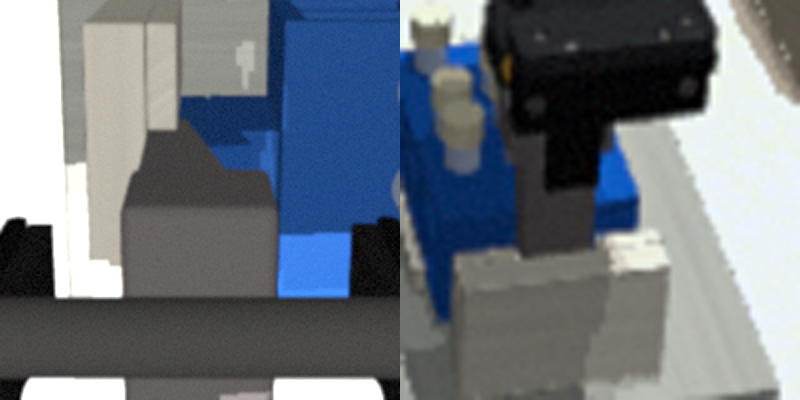

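>>> {"fn": "carry_out", "kwargs": {
  "targets": [
    [[0,-10,0],[0,0,0]],
    [[0,-25,0],[0,0,0]],
    [[0,-25,0],[0,0,0]],
    [[0,0,0],[0,0,0]],
    [[0,0,0],[0,0,0]]
  ]
}}

```text
time_s: 12.2
tool_pos: [0.5599, -0.0382, 0.249]
tool_rot: [-90.1, -0.0, 87.9]
force: [-1.2, 0.7, 0.6]
grip_width: 0.0608
```

```bash
python3 - <<'E'
from h import *; from cell import env
o=env.get_obs();print(o['tool_pos'],o['tool_rot'],o['force'])
np.save('wrist5.npy',np.r_[o['tool_pos'],o['tool_rot']])
a=env.read_camera('wrist')[:,:,::-1]
b=env.read_camera('side')[:,:,::-1]
cv2.imwrite('pics/wrist5.png',a);cv2.imwrite('pics/side5.png',b)
f=lambda x:cv2.convertScaleAbs(x,alpha=1.6)
cv2.imwrite('pics/wr5c.png',np.hstack([f(cv2.resize(a[165:305,250:390],(560,560),interpolation=cv2.INTER_CUBIC)),f(cv2.resize(b[150:250,310:352],(235,560),interpolation=cv2.INTER_CUBIC))]))
E
```

```text
[ 0.55990417 -0.0382281   0.24899954] [-9.01010228e+01 -2.17478325e-02  8.79255817e+01] [-1.24930182  0.65986514  0.57370098]
```

View pics/wr5c.png

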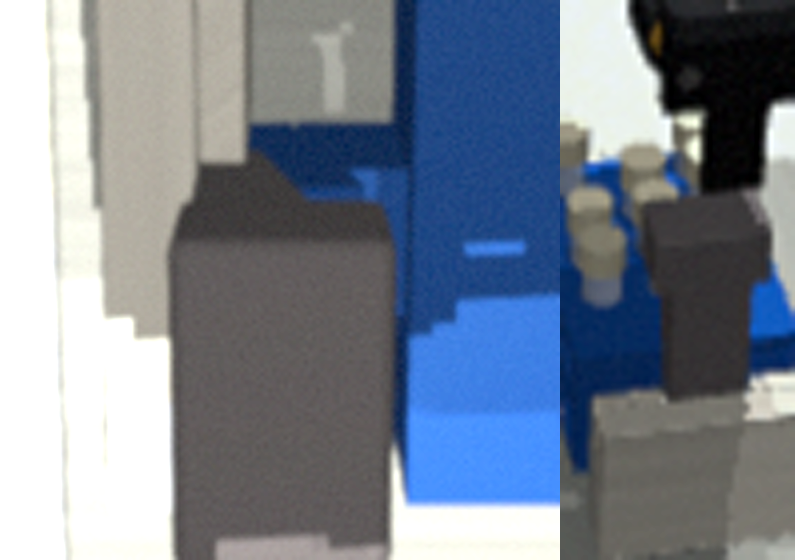

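```bash
python3 - <<'E'
from h import *; from cell import env
np.set_printoptions(precision=4,suppress=True)
w=np.load('wrist5.npy');W=cam(env,'wrist',dict(tool_pos=w[:3],tool_rot=w[3:]));D=cam(env,'side')
R=Ro.from_euler('xyz',w[3:],degrees=True).as_matrix()
T=lambda X:R.T@(X-w[:3])*1000
c=lambda x,y:(250+x/4-.38,165+y/4-.38)
for z in (.205,.2096):
  for p in [(172,243),(391,240)]:
    X=onz(W,c(*p),z);print(z,X,T(X))
d=lambda x,y:(310+(x-560)/5.6-.4,150+y/5.6-.4)
print('D top near corners',[onz(D,d(*p),.2096) for p in [(650,240),(765,230),(643,202),(752,193)]])
print(env.get_obs()['time_s'])
E
```

```text
0.205 [ 0.539  -0.0509  0.205 ] [-13.4439  43.9584  20.4799]
0.205 [ 0.5396 -0.0241  0.205 ] [13.3836 43.9679 20.8486]
0.2096 [ 0.5379 -0.0506  0.2096] [-13.1415  39.3565  21.6137]
0.2096 [ 0.5385 -0.0243  0.2096] [13.0857 39.3658 21.9741]
D top near corners [array([ 0.5356, -0.0517,  0.2096]), array([ 0.5777, -0.0553,  0.2096]), array([ 0.5387, -0.0293,  0.2096]), array([ 0.5792, -0.0329,  0.2096])]
12.3
```

View pics/wrist5.png

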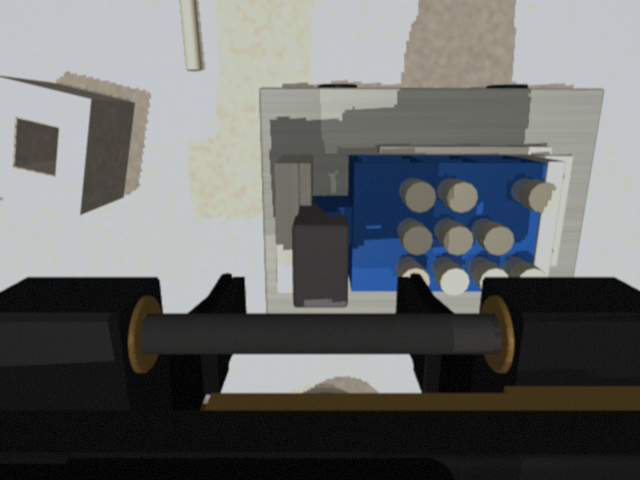

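>>> {"fn": "carry_out", "kwargs": {
  "targets": [
    [[0,0,-0.5],[0,0,0]],
    [[0,0,0],[0,0,0]],
    [[0,0,0],[0,0,0]],
    [[0,0,0],[0,0,0]],
    [[0,0,0],[0,0,0]],
    [[0,0,0],[0,0,0]],
    [[0,0,0],[0,0,0]],
    [[0,0,0],[0,0,0]],
    [[0,5,0],[0,0,0]],
    [[0,10,0],[0,0,0]],
    [[0,10,0],[0,0,0]],
    [[0,5,0],[0,0,0]]
  ],
  "jaw": 0,
  "squeeze": 20
}}

```text
time_s: 13.5
tool_pos: [0.5591, -0.0381, 0.2162]
tool_rot: [-89.9, 0.0, 87.9]
force: [0.6, 0.6, -0.6]
grip_width: 0.0008
```

>>> {"fn": "carry_out", "kwargs": {
  "targets": [
    [[0,1.5,0],[0,0,0]],
    [[0,1.5,0],[0,0,0]],
    [[0,1.5,0],[0,0,0]],
    [[0,0,0],[0,0,0]]
  ]
}}

```text
time_s: 13.9
tool_pos: [0.5601, -0.0382, 0.2137]
tool_rot: [-90.0, -0.0, 87.9]
force: [0.2, -0.5, 0.8]
grip_width: 0.0003
```

>>> {"fn": "carry_out", "kwargs": {
  "targets": [
    [[0,1.5,0],[0,0,0]],
    [[0,0,0],[0,0,0]]
  ]
}}

```text
time_s: 14.1
tool_pos: [0.56, -0.0382, 0.2121]
tool_rot: [-90.0, -0.0, 87.9]
force: [0.2, 0.3, -1.0]
grip_width: 0.0003
```

>>> {"fn": "carry_out", "kwargs": {
  "targets": [
    [[0,1.5,0],[0,0,0]],
    [[0,0,0],[0,0,0]]
  ]
}}

```text
time_s: 14.3
tool_pos: [0.5599, -0.0382, 0.2104]
tool_rot: [-90.0, -0.0, 87.9]
force: [-0.5, 0.5, 0.3]
grip_width: 0.0002
```

>>> {"fn": "carry_out", "kwargs": {
  "targets": [
    [[0,1.5,0],[0,0,0]],
    [[0,0,0],[0,0,0]]
  ]
}}

```text
time_s: 14.5
tool_pos: [0.56, -0.0382, 0.209]
tool_rot: [-90.0, -0.0, 87.9]
force: [0.1, 0.7, 0.6]
grip_width: 0.0005
```

>>> {"fn": "carry_out", "kwargs": {
  "targets": [
    [[0,1.5,0],[0,0,0]],
    [[0,0,0],[0,0,0]]
  ]
}}

```text
time_s: 14.7
tool_pos: [0.5602, -0.0382, 0.2078]
tool_rot: [-90.0, -0.0, 87.9]
force: [0.9, -1.1, 1.1]
grip_width: 0.0002
```

>>> {"fn": "carry_out", "kwargs": {
  "targets": [
    [[0,1.5,0],[0,0,0]],
    [[0,0,0],[0,0,0]]
  ]
}}

```text
time_s: 14.9
tool_pos: [0.5601, -0.0382, 0.2061]
tool_rot: [-90.0, -0.0, 87.9]
force: [-0.5, 0.4, 2.1]
grip_width: 0.0004
```

>>> {"fn": "carry_out", "kwargs": {
  "targets": [
    [[0,1.5,0],[0,0,0]],
    [[0,0,0],[0,0,0]]
  ]
}}

```text
time_s: 15.1
tool_pos: [0.56, -0.0382, 0.2044]
tool_rot: [-90.0, -0.0, 87.9]
force: [0.5, -0.7, 2.0]
grip_width: 0.0006
```

>>> {"fn": "carry_out", "kwargs": {
  "targets": [
    [[0,1.5,0],[0,0,0]],
    [[0,0,0],[0,0,0]]
  ]
}}

```text
time_s: 15.3
tool_pos: [0.5599, -0.0382, 0.2028]
tool_rot: [-90.0, 0.0, 87.9]
force: [1.0, 0.1, 1.3]
grip_width: 0.0003
```

>>> {"fn": "carry_out", "kwargs": {
  "targets": [
    [[0,1.5,0],[0,0,0]],
    [[0,1.5,0],[0,0,0]],
    [[0,0,0],[0,0,0]]
  ]
}}

```text
time_s: 15.6
tool_pos: [0.5598, -0.0382, 0.1997]
tool_rot: [-90.0, 0.0, 87.9]
force: [0.6, -0.1, 1.2]
grip_width: 0.0006
```

>>> {"fn": "carry_out", "kwargs": {
  "targets": [
    [[0,1.5,0],[0,0,0]],
    [[0,1.5,0],[0,0,0]],
    [[0,0,0],[0,0,0]]
  ]
}}

```text
time_s: 15.9
tool_pos: [0.5599, -0.0382, 0.1968]
tool_rot: [-90.0, 0.0, 87.9]
force: [0.8, 1.2, 0.9]
grip_width: 0.0003
```

>>> {"fn": "carry_out", "kwargs": {
  "targets": [
    [[0,1.5,0],[0,0,0]],
    [[0,1.5,0],[0,0,0]],
    [[0,0,0],[0,0,0]]
  ]
}}

```text
time_s: 16.2
tool_pos: [0.5599, -0.0382, 0.1938]
tool_rot: [-90.0, -0.0, 87.9]
force: [-0.1, -0.1, 1.1]
grip_width: 0.0007
```

```bash
python3 - <<'E'
from h import *; from cell import env
o=env.get_obs();print(o['tool_pos'],o['force'])
a=env.read_camera('wrist')[:,:,::-1]
b=env.read_camera('side')[:,:,::-1]
f=lambda x:cv2.convertScaleAbs(x,alpha=1.6)
cv2.imwrite('pics/t1.png',np.hstack([f(cv2.resize(a[145:345,220:420],(400,400),interpolation=cv2.INTER_CUBIC)),f(cv2.resize(b[160:240,300:380],(400,400),interpolation=cv2.INTER_CUBIC))]))
E
```

```text
[ 0.55989341 -0.03818842  0.19377804] [-0.114694   -0.10675189  1.08723286]
```

View pics/t1.png

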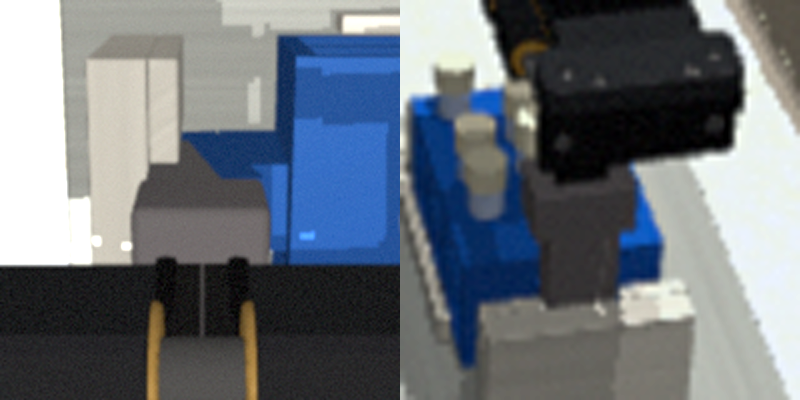

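>>> {"fn": "carry_out", "kwargs": {
  "targets": [
    [[0,1.5,0],[0,0,0]],
    [[0,1.5,0],[0,0,0]],
    [[0,0,0],[0,0,0]]
  ]
}}

```text
time_s: 16.6
tool_pos: [0.5599, -0.0382, 0.1908]
tool_rot: [-90.0, -0.0, 87.9]
force: [0.1, 0.0, 1.6]
grip_width: 0.0006
```

>>> {"fn": "carry_out", "kwargs": {
  "targets": [
    [[0,1.5,0],[0,0,0]],
    [[0,1.5,0],[0,0,0]],
    [[0,0,0],[0,0,0]]
  ]
}}

```text
time_s: 16.9
tool_pos: [0.5599, -0.0382, 0.1878]
tool_rot: [-90.0, -0.0, 87.9]
force: [-0.2, 0.7, 0.8]
grip_width: 0.0003
```

>>> {"fn": "carry_out", "kwargs": {
  "targets": [
    [[0,1.5,0],[0,0,0]],
    [[0,1.5,0],[0,0,0]],
    [[0,0,0],[0,0,0]]
  ]
}}

```text
time_s: 17.2
tool_pos: [0.5604, -0.0383, 0.1871]
tool_rot: [-90.1, -0.0, 87.9]
force: [-3.7, -1.5, 12.0]
grip_width: 0.0003
```

>>> {"fn": "carry_out", "kwargs": {
  "targets": [
    [[0,0,0],[0,0,0]],
    [[0,0,0],[0,0,0]]
  ]
}}

```text
time_s: 17.4
tool_pos: [0.5604, -0.0382, 0.1871]
tool_rot: [-90.1, -0.0, 87.9]
force: [-2.9, 1.3, 12.2]
grip_width: 0.0006
```

>>> {"fn": "carry_out", "kwargs": {
  "targets": [
    [[0,0.3,0],[0,0,0]],
    [[0,0,0],[0,0,0]],
    [[0,0,0],[0,0,0]]
  ]
}}

```text
time_s: 17.7
tool_pos: [0.5604, -0.0382, 0.1871]
tool_rot: [-90.1, -0.0, 87.9]
force: [-3.3, -0.2, 13.5]
grip_width: 0.0006
```

Tight, no more travel. Lift off, then one confirming tap.

>>> {"fn": "carry_out", "kwargs": {
  "targets": [
    [[0,-2,0],[0,0,0]],
    [[0,-3,0],[0,0,0]],
    [[0,-3,0],[0,0,0]],
    [[0,0,0],[0,0,0]],
    [[0,0,0],[0,0,0]]
  ]
}}

```text
time_s: 18.2
tool_pos: [0.5598, -0.0382, 0.1924]
tool_rot: [-90.0, 0.0, 87.9]
force: [-0.8, -0.6, -0.5]
grip_width: 0.0003
```

>>> {"fn": "carry_out", "kwargs": {
  "targets": [
    [[0,1.5,0],[0,0,0]],
    [[0,1.5,0],[0,0,0]],
    [[0,1.5,0],[0,0,0]],
    [[0,1.5,0],[0,0,0]],
    [[0,1,0],[0,0,0]],
    [[0,0,0],[0,0,0]]
  ]
}}

```text
time_s: 18.8
tool_pos: [0.5599, -0.0382, 0.1871]
tool_rot: [-90.0, -0.0, 87.9]
force: [-3.1, 0.7, 7.3]
grip_width: 0.0008
```

>>> {"fn": "carry_out", "kwargs": {
  "targets": [
    [[0,0.6,0],[0,0,0]],
    [[0,0.5,0],[0,0,0]],
    [[0,0,0],[0,0,0]],
    [[0,0,0],[0,0,0]]
  ]
}}

```text
time_s: 19.2
tool_pos: [0.5601, -0.0382, 0.1871]
tool_rot: [-90.1, -0.1, 87.9]
force: [-4.9, 0.9, 12.4]
grip_width: 0.0004
```

>>> {"fn": "carry_out", "kwargs": {
  "targets": [
    [[0,-3,0],[0,0,0]],
    [[0,-10,0],[0,0,0]],
    [[0,-30,0],[0,0,0]],
    [[0,-40,0],[0,0,0]],
    [[0,-10,0],[0,0,0]],
    [[0,0,0],[0,0,0]],
    [[0,0,0],[0,0,0]]
  ]
}}

```text
time_s: 19.9
tool_pos: [0.5596, -0.0382, 0.2768]
tool_rot: [-89.9, -0.0, 87.9]
force: [0.0, 0.4, -0.2]
grip_width: 0.0008
```

```bash
python3 - <<'E'
from h import *; from cell import env
o=env.get_obs();print(o['tool_pos'],o['force'],o['time_s'])
a=env.read_camera('wrist')[:,:,::-1]
b=env.read_camera('side')[:,:,::-1]
f=lambda x:cv2.convertScaleAbs(x,alpha=1.6)
cv2.imwrite('pics/fin.png',np.hstack([f(cv2.resize(a[145:345,220:420],(400,400),interpolation=cv2.INTER_CUBIC)),f(cv2.resize(b[160:240,300:380],(400,400),interpolation=cv2.INTER_CUBIC))]))
cv2.imwrite('pics/side_fin.png',b)
E
```

```text
[ 0.55956668 -0.03815024  0.27677503] [ 0.02860501  0.42713778 -0.20235755] 19.9
```

View pics/fin.png

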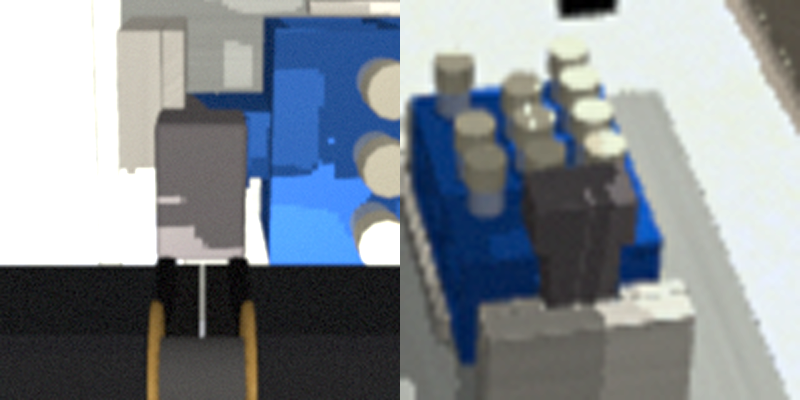

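View pics/side_fin.png

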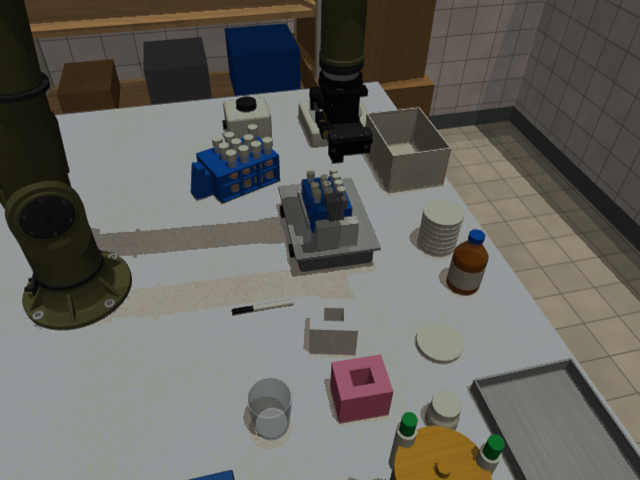

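```bash
python3 -c "
from cell import env
print(env.sign_off())"
```

```text
the job is handed in; nothing more can be done
None
```

The wedge is jammed in the slot and locks the rack. The job was handed in at about 20 s of the 51 s allowed; no verdict was reported.

**What I did**
- I gripped the wedge by the front and back faces of its head and lifted it out of the white stand. Once it was up, I checked in the pictures that its flat back faced the wall side.
- I lowered it about 18 mm into the groove and let go, and it stood by itself.
- I then pressed it down with the closed gripper at about 10–15 mm/s in one steady push. It moved with 1–2 N, travelled about 20 mm, and stopped dead at 12–13.5 N.
- A second tap of 12.4 N moved it no further: the top of the head stayed at z = 187 mm both times. I then took the hand away upward.

**Last checks**
- The final side and wrist pictures show the wedge upright in the groove and untouched.
- Its thin end is about 24 mm above the platform, within the expected 0–32 mm.
- The rack stands flat.
- The pen, dish and jar look unmoved in the side picture.

**Disagreements and limits**
- The fixed cameras and the wrist camera differed by about 3.6 mm in y. I trusted the wrist camera, because it showed the held wedge within about 0.5 mm of where the grip should put it.
- My first guess at the wedge's direction, made while it was in the stand, was wrong. The look after lifting corrected it.
- The force between wedge and rack cannot be read directly, so "tight" is judged from the stop and the push force.

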